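# Hang the crumb press behind its keeper flap

### The arm

A 6-joint arm with a two-finger parallel gripper is mounted at the origin on the work surface. World frame = base frame: x ahead of the robot, y to its left, z up, the work surface at z = 0. Lengths are in mm, angles in rad, forces in N, time in s.
With the tool pointing down it reaches from about 275 to 725 mm from the base axis. Payload 5.6 kg.
Tool frame: the origin (TCP) lies midway between the tips of the shut fingers; the grasp point (between the pads) lies 19 mm behind it; z points along the fingers, y is the line along which they close (so a half turn about z gives the same grasp; the last joint's range is limited). The gripper opens to 85 mm and grips with 20 to 120 N. Pads are 22 mm wide; open, the fingers measure 114 mm over their backs; the gripper's body (76 mm by 85 mm) begins 54 mm behind the grasp point. The pads swing forward as they close: fully open they stand 13 mm farther back than shut.
Start: joints at [-0.832, 0.255, 0.108, 0, -1.424, -0.285], TCP at [241.129, -494.318, 231.283] pointing down, gripper open.
Joint ranges: [-2.95, 2.95], [-1.21, 1.97], [-1.09, 1.5], [-2.87, 1.71], [-2.94, -0.07], [-3.05, 3.05]. Speed limits (rad/s): [2.57, 2.57, 3.14, 3.14, 3.14, 3.14].

### API

Orientations are given as a 3x3 rotation matrix whose columns are the frame's x, y, z axes.
In Python, from plant import arm gives the robot as it stands. The module is installed in compiled form; this text tells all that it offers.
- The arm moves only by the tool jog_arm, never from a script. Its argument "targets" is a list of rows, each a list of 3 entries, a list of its own where there are three numbers: the turn, a rotation vector about the world's x, y, z in units of 5 degrees (1.0 is 5 degrees), then the shift along the world's x, y, z in units of 30 mm (1.0 is 30 mm), then the opening, from 0 (shut) to 1 (fully open). A call has 1 to 20 rows; each row shifts and turns the commanded pose from where the row before left it; what a row does not reach is not made up. A row lasts 1/12 s, in which the tool goes at most 41.7 mm and 7.16 degrees, less where a joint would pass 70% of its speed; a pose out of reach is approached as far as the arm can. A call is refused whole if a number of a shift passes 1 or a number of a turn 1, either way. A call with a gripper value outside its range is refused whole. The fingers move at their own pace and stop on an object; "squeeze" is the grip in N (left out, the last holds). Time passes only in rows, so rows that do not move let the fingers close. It gives the time, the measured TCP pose, the force and the opening at its end, in the units of the state.
- arm.sense(): the state, without advancing time (a new reading comes with each control period).
- arm.snapshot(name): name is "scene" or "top" or "wrist"; returns (picture, depth): 420x560x3 uint8, red, green, blue; 420x560 float32, mm along the optical axis (not along the pixel's ray), 0 where there is no reading.
- arm.get_calibration(name): a dict with "K" (3x3 intrinsics, pixels), "R" (3x3) and "t" (3): a world point X has camera coordinates R X + t. Camera axes: x right, y down, z forward; pixel columns grow to the right and rows downward; lengths in mm; the calibration is good to about 2 mm. A picture is of the moment at which its call begins: read the wrist's pose just before it. get_calibration takes no time and is no camera call; for the wrist camera it gives the pose at the moment of the call.
- arm.finish_job(): hands the job in, once; it reports no verdict.
The state is a dict: "clock": time; "joint_positions": joint angles; "qvel": joint speeds; "effort": joint torques, N m; "tool_pos": TCP position; "tcp_rot": TCP orientation; "ft_force": force on the tool from outside, world axes, zero at the start; "moment": the same for the moment, N m; "grip_width": finger opening in mm.
Only numpy, scipy, OpenCV 4.12 (cv2) and the standard library are available. Lean on these libraries where they do the work, as an engineer would, in place of code of your own. Each camera call takes 0.05 s, during which the arm holds its last target. There are 200 camera calls.

### The job

Tidy away the hand press: hang it by its eye on the stand's peg, pushing the eye in past the little gravity flap so that the flap lifts and then falls shut behind it. Leave the press hanging upright and still, clear of the worktop, and leave the bowl, the jar and the pastry cutter where they are.

Things in the scene. Friction and masses are not known exactly. Their poses are not given: they have to be found in the camera images.
- press: Loose hand press, about 0.35 kg, 205 mm tall, standing upright at the start. Steel plate 85 (x) x 60 (y) x 10 mm; from its middle rises a flat strap 18 (x) x 6 (y) mm to 170 mm height, with a black grip from 45 to 135 mm height, 24 (x) x 12 (y) mm; on top a round eye in the x-z plane. Origin: centre of the underside; z up the handle. The same after a half turn about z.
- eye (a point): Centre of the press's eye, 185 mm above the press's origin. The eye is a ring of round 7 mm bar, 26 mm inside and 40 mm outside diameter; its hole runs along the press's y.
- handle (a point): Middle of the black grip, 90 mm above the press's origin, 95 mm below the eye's centre. Axes as the press. Pinch it across its 12 mm thickness (press y), the tool leaning about 40 degrees in the press's x-z plane, so that the gripper clears the eye and, later, the peg and arm above the handle.
- stand: Fixed steel stand; origin at worktop height under the post, z up; it may head differently each time. Base 130 (x) x 110 (y) x 10 mm, post 24 x 24 x 310 mm. A level peg, 10 mm diameter, axis 235 mm high, points along the stand's -y, tip at y = -150 mm. A 38 mm collar at y = -66 to -60 mm stops the eye. An arm 24 mm wide (underside 302 mm high) over the peg, to y = -132 mm, carries the flap.
- peg_tip (a point): Tip of the peg, 235 mm high, at stand y = -150 mm. Axes as the stand.
- peg_bay (a point): Point on the peg's axis at stand y = -90 mm, about the middle of the bay between flap (y = -118 mm) and collar (y = -66 mm), where the eye must hang. Hanging freely, the eye's centre is 8 mm below the peg's axis. Axes as the stand.
- flap (a joint): Keeper flap: 0 = hanging straight down, shut (its rest); grows to 1.3 rad as its lower edge swings towards the post and up; cannot swing outwards; falls back freely. Plate 28 (x) x 4 (y) x 48 mm, 45 g, hinged at stand y = -120 mm, 290 mm high; lower edge 2 mm above the peg. An eye pushed along the peg lifts it to about 0.8 rad and is past it 40 mm beyond the hinge.
- bowl: Bystander: steel bowl, 120 mm across, 55 mm high, on the worktop; origin under its centre.
- jar: Bystander: amber glass jar with steel lid, 72 mm across, 100 mm high; origin under its centre.
- cutter: Bystander: round steel pastry cutter with a knob on top, 68 mm across, 75 mm high; origin under its centre.

How it is judged (in metres and radians):
On the way, in this order (a step that is already met when the one before it is completed fails the run):
1. the press is lifted off the worktop (height (world z) of press above 0.02 m), for 0.1 s.
2. the flap is lifted as the eye is brought in along the peg (value of joint flap above 0.3 rad and distance between eye and peg_bay below 0.06 m), for 0.02 s.
At the end, for the whole second after the job is handed in: Eye on the peg between flap and collar (within 26 mm of the bay point along the peg, 10 mm sideways, 0-13 mm below the peg's axis); flap shut (under 0.12 rad); press within 0.2 rad of upright, over 25 mm clear of the worktop, slower than 0.06 m/s and 0.6 rad/s (y of eye in the frame of peg_bay between -0.026 and 0.026 m and x of eye in the frame of peg_bay between -0.01 and 0.01 m and z of eye in the frame of peg_bay between -0.013 and 0 m and value of joint flap below 0.12 rad and angle between press's own z axis and vertical below 0.2 rad and height (world z) of press above 0.025 m and linear speed of press below 0.06 m/s and angular speed of press below 0.6 rad/s); the robot touches nothing.
It fails at once if the bowl is moved more than 30 mm (distance of bowl from where it was at the start of the episode above 0.03 m).
It fails at once if the jar is moved more than 30 mm (distance of jar from where it was at the start of the episode above 0.03 m).
It fails at once if the cutter is moved more than 30 mm (distance of cutter from where it was at the start of the episode above 0.03 m).
It also fails if it takes over 43 s, if anything falls off the work surface, if the arm or the gripper's body presses on something with over 40 N, if the wrist force passes 120 N, or if a joint passes its speed limit or range.

## Working session

There is one attempt and no reset: what is moved stays moved. The work goes in short steps, Python scripts to look and compute and a tool call to move; the robot and the scene stay as the last step left them, time stands still between calls to the robot, and variables do not carry over. Pictures are saved under pics/ and viewed, on a budget of 10 in all, crops included, one or two more only if the job needs it, and the job is handed in when it is done.

Besides the shell and the picture viewer there is one more tool, called by a JSON object that holds its "op" and its "data", one argument or row to a line. jog_arm: Moves the arm, as the interface text tells. Its arguments: {"type":"object","properties":{"targets":{"type":"array"},"squeeze":{"type":"number"}},"required":["targets"]}

```bash
mkdir -p pics
python3 - <<'E'
from plant import arm
import cv2,numpy as np
s=arm.sense(); print(s)
ims=[]
for n in("scene","top"):
    p,d=arm.snapshot(n); c=arm.get_calibration(n); np.savez(n,p=p,d=d,**c)
    cv2.imwrite(f'pics/{n}0.png',p[:,:,::-1]); print(n,c)
E
```

```text
{'clock': 0.0, 'joint_positions': array([-8.32434423e-01,  2.55751801e-01,  1.06998402e-01, -4.96108548e-04,
       -1.42389498e+00, -2.84616355e-01]), 'qvel': array([-0.00036806,  0.00080188,  0.0005663 ,  0.000916  , -0.00112173,
       -0.00130051]), 'effort': array([-8.73077752e-04, -3.86625445e+01,  2.37928158e+01,  5.36478236e+00,
       -6.13113429e-03, -3.00839588e-05]), 'tool_pos': array([ 240.93243751, -493.86478409,  230.3875727 ]), 'tcp_rot': array([[-8.98843611e-01, -4.38268618e-01, -8.83602578e-04],
       [-4.38269506e-01,  8.98842005e-01,  1.70003196e-03],
       [ 4.91484552e-05,  1.91531893e-03, -9.99998165e-01]]), 'ft_force': array([-0.12964411,  0.09585484, -0.59754996]), 'moment': array([-0.04659364,  0.06435762, -0.02930953]), 'grip_width': 85.43812539373405}
scene {'K': array([[527.56486617,   0.        , 274.80051552],
       [  0.        , 527.56486617, 207.08918398],
       [  0.        ,   0.        ,   1.        ]]), 'R': array([[-0.52527874,  0.85079868, -0.01496148],
       [ 0.69992384,  0.42199649, -0.57621661],
       [-0.48393064, -0.31314623, -0.81716007]]), 't': array([ 308.20093683, -282.27010062, 1753.80586576])}
top {'K': array([[490.28928648,   0.        , 277.41060004],
       [  0.        , 490.28928648, 204.64103718],
       [  0.        ,   0.        ,   1.        ]]), 'R': array([[-0.02728591, -0.9996113 , -0.00572098],
       [-0.99702833,  0.02762696, -0.07191151],
       [ 0.07204161,  0.00374181, -0.99739461]]), 't': array([ -13.69258708,  549.25541521, 1382.73303523])}
```

Run:
```python
import cv2,numpy as np
a=cv2.imread('pics/scene0.png');b=cv2.imread('pics/top0.png')
cv2.imwrite('pics/both0.png',cv2.resize(np.vstack([a,b]),None,fx=.714,fy=.714))
```

```text
(no output)
```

View pics/scene0.png

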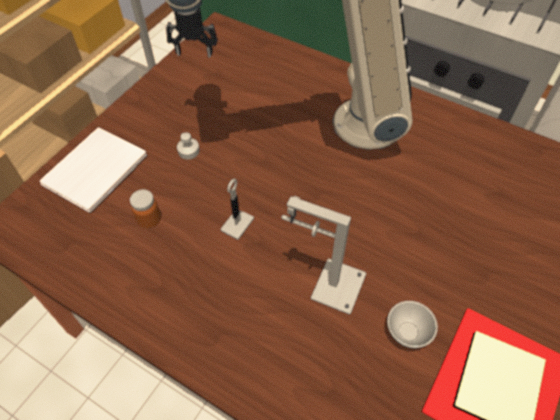

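View pics/top0.png

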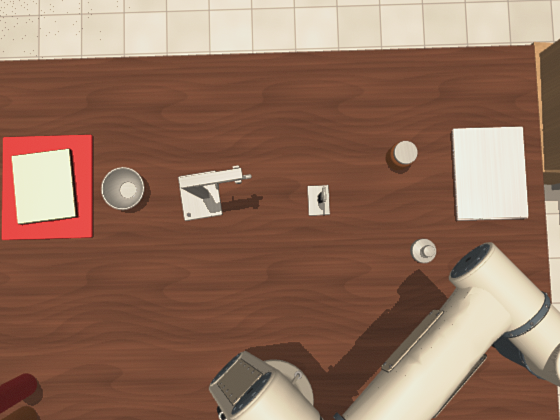

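The scene view shows the press near (236,205), the stand at (335,260) with its peg tip at about (286,218), the jar at (145,208), the cutter at (187,147) and the bowl at (412,325). In the top view the press is at (318,200), the stand base at (200,197) and the arm and peg end at about (248,176). Next I'll fit poses from depth.

```bash
cat > h.py <<'E'
import numpy as np,cv2
def cloud(p,d,K,R,t):
    v,u=np.mgrid[0:d.shape[0],0:d.shape[1]]
    m=d>0; z=d[m]
    c=np.stack([(u[m]-K[0,2])/K[0,0]*z,(v[m]-K[1,2])/K[1,1]*z,z],1)
    return (c-t)@R, p[m]
def load(n):
    f=np.load(n+'.npz'); return cloud(f['p'],f['d'],f['K'],f['R'],f['t'])
def pix(X,c): 
    q=c['K']@(c['R']@np.asarray(X,float)+c['t']); return q[:2]/q[2]
def sel(X,c,r,z0,z1):
    return (np.hypot(X[:,0]-c[0],X[:,1]-c[1])<r)&(X[:,2]>z0)&(X[:,2]<z1)
E
python3 - <<'E'
from h import *
for n in('top','scene'):
    X,C=load(n); f=np.load(n+'.npz')
    print(n)
    if n=='top':
        i=lambda u,v:X.reshape(420,560,3)[v,u] if len(X)==420*560 else None
        for k,q in dict(press=(312,190),stand=(212,212),armtip=(238,174),jar=(404,153),cut=(424,251),bowl=(123,170)).items(): print(k,i(*q))
        table=X[(abs(X[:,0]-400)<250)&(abs(X[:,1])<350)&(abs(X[:,2])<25)]
        print('tablez',np.median(table[:,2]))
np.set_printoptions(precision=1,suppress=True)
def rect(P): return cv2.minAreaRect(P[:,:2].astype(np.float32))
for n in('top','scene'):
    X,C=load(n); f=np.load(n+'.npz'); 
    br=C.astype(int)
    grey=(br.max(1)-br.min(1)<40)&(br.min(1)>90)
    for k,c,r,z0,z1,g in(('plate',(408,-89),75,4,16,1),('press top',(408,-89),60,140,215,0),('grip',(408,-89),60,50,130,0),('base',(400,170),110,4,16,1),('armtop',(420,140),160,300,345,0),('post',(400,170),80,30,200,0),('peg',(430,90),70,225,250,0)):
        m=sel(X,c,r,z0,z1)&(grey if g else True)
        P=X[m]
        if len(P)>5: print(n,k,len(P),P.mean(0),P.min(0),P.max(0),rect(P))
E
```

```text
top
press None
stand None
armtip None
jar None
cut None
bowl None
tablez 1.1527501538376543
scene
top armtop 30 [576.8 160.6 311.3] [572.3 136.1 304.3] [579.7 187.2 315.6] ((577.0764770507812, 161.8092041015625), (2.6611461639404297, 51.60477066040039), 8.030644416809082)
```

Run:
```python
from h import *
np.set_printoptions(precision=1,suppress=True)
def rect(P): return cv2.minAreaRect(P[:,:2].astype(np.float32))
f=np.load('top.npz'); 
def at(u,v):
    d=f['d'][v-1:v+2,u-1:u+2]; d=np.median(d[d>0]) if (d>0).any() else 0
    return f['R'].T@(np.array([(u-f['K'][0,2])/f['K'][0,0]*d,(v-f['K'][1,2])/f['K'][0,0]*d,d])-f['t'])
A={k:at(*q) for k,q in dict(press=(312,190),stand=(203,211),armtip=(236,175),jar=(404,153),cut=(424,251),bowl=(123,172)).items()}
print(A)
pc=A['press'];sc=A['stand'];ac=A['armtip']
for n in('top','scene'):
    X,C=load(n); br=C.astype(int)
    grey=(br.max(1)-br.min(1)<40)&(br.min(1)>90)
    for k,c,r,z0,z1,g in(('plate',pc,75,4,16,1),('press top',pc,70,140,215,0),('grip',pc,70,50,130,0),('base',sc,110,4,16,1),('armtop',ac,140,302,345,0),('post',sc,90,30,200,0),('peg',ac,90,222,250,0)):
        P=X[sel(X,c,r,z0,z1)&(grey if g else True)]
        if len(P)>5: print(n,k,len(P),P.mean(0),P.min(0),P.max(0),rect(P))
```

```text
{'press': array([ 588.7, -129.5,   12.7]), 'stand': array([536.9, 185.9,  10.3]), 'armtip': array([597.5,  62.3, 313.6]), 'jar': array([ 673.5, -375.8,  101.6]), 'cut': array([ 407. , -425.1,   73.8]), 'bowl': array([653.9, 410.2,  28.7])}
top plate 464 [ 557.9 -143.7   10.6] [ 516.7 -177.3    4.1] [ 602.9 -116.4   15.9] ((559.708740234375, -146.1805419921875), (85.60441589355469, 61.101505279541016), 1.4017505645751953)
top press top 59 [ 560.  -145.5  192.3] [ 541.8 -149.6  143.7] [ 578.3 -142.9  209.1] ((560.041259765625, -146.202392578125), (6.3498148918151855, 36.35873794555664), 89.26383209228516)
top grip 23 [ 556.5 -142.3   93.2] [ 548.4 -149.    52.6] [ 571.2 -140.4  118.9] ((558.7325439453125, -141.82403564453125), (23.76917266845703, 7.354916095733643), 18.163450241088867)
top base 943 [558.9 191.9  10.3] [512.5 134.    4.1] [646.7 255.2  16. ] ((581.786865234375, 195.5543212890625), (126.7330093383789, 111.68594360351562), 7.854316711425781)
top armtop 709 [593.4 119.  312.4] [572.3  48.6 303. ] [621.4 192.8 319.4] ((590.5217895507812, 120.32948303222656), (37.72650527954
[... 964 characters left out ...]
e base 330 [578.3 196.3   9.3] [518.1 137.8   4.1] [645.3 255.2  15.9] ((583.6307373046875, 196.8587646484375), (123.4390869140625, 108.69317626953125), 9.002457618713379)
scene armtop 700 [598.  123.9 309.9] [574.   52.6 302.2] [625.7 196.2 316.3] ((593.9571533203125, 123.23536682128906), (40.57256317138672, 144.7445831298828), 10.239462852478027)
scene post 372 [597.7 186.3 118.9] [575.7 171.9  30.9] [603.8 196.8 199.7] ((594.3040161132812, 188.6668701171875), (18.934410095214844, 33.19544982910156), 47.15065383911133)
scene peg 234 [602.   98.9 238.2] [579.3  35.6 222.2] [618.1 151.2 249.9] ((598.7115478515625, 93.32698059082031), (37.3705940246582, 116.03982543945312), 1.680773138999939)
```

```bash
cat >> h.py <<'E'
def stand_fit(X,c=(597,62)):
    from scipy.optimize import least_squares
    out={}
    # arm top edges: median of x extremes in y bins ; peg: narrow band
    for k,z0,z1,y0,y1 in(('arm',306,330,65,180),('peg',228,245,30,60),('pegbay',228,245,75,110)):
        P=X[(abs(X[:,0]-597)<45)&(X[:,1]>y0)&(X[:,1]<y1)&(X[:,2]>z0)&(X[:,2]<z1)]
        if len(P)<8: continue
        b=np.linspace(y0,y1,max(3,int((y1-y0)/6)))
        rows=[]
        for a,e in zip(b[:-1],b[1:]):
            q=P[(P[:,1]>=a)&(P[:,1]<e)]
            if len(q)>2: rows.append(((a+e)/2,(np.percentile(q[:,0],3)+np.percentile(q[:,0],97))/2,np.ptp(q[:,0]),np.median(q[:,2])))
        r=np.array(rows)
        if len(r)>1: s,i=np.polyfit(r[:,0],r[:,1],1); print(k,len(P),'angle',-np.degrees(np.arctan(s)),'x@y=90',s*90+i,'ptp',r[:,2].mean(),'z',np.median(r[:,3]),'y',P[:,1].min(),P[:,1].max())
E
python3 - <<'E'
from h import *
for n in('top','scene'):
    X,C=load(n); print(n); stand_fit(X)
    f=np.load(n+'.npz')
    for P in ([597,62,235],): print(pix(P,f))
im=[]
f=np.load('scene.npz')['p'][170:330,200:400]; g=np.load('top.npz')['p'][150:230,170:340]
cv2.imwrite('pics/crop1.png',np.vstack([cv2.resize(f,(750,380),interpolation=2)[:300],cv2.resize(g,(638,300),interpolation=2)[:, :].repeat(1,0) if 0 else cv2.resize(g,(750,300),interpolation=2)])[:,:,::-1])
E
```

```text
top
arm 549 angle 8.253227715656418 x@y=90 598.0696754835387 ptp 24.3847703385648 z 312.477163799964 y 65.01778609796348 179.62279560296696
peg 37 angle 16.040238458550867 x@y=90 589.870122256047 ptp 6.777530099802391 z 239.82327223132015 y 32.24375208159955 56.86406461447551
pegbay 16 angle 8.923080242528865 x@y=90 593.906094895998 ptp 1.0264264720177323 z 238.50695340518155 y 76.30064177726099 107.81865461623177
[239.02036855 179.47748652]
scene
arm 505 angle 7.529868901872297 x@y=90 601.2178078506452 ptp 24.470057799718525 z 310.65679930613 y 65.11893406149682 179.95146487672048
peg 36 angle 1.6808298705859461 x@y=90 606.7162098334056 ptp 7.768896919292956 z 238.65462673074404 y 35.601938911814194 57.80505003180903
pegbay 62 angle 5.148222843893051 x@y=90 601.1133631115075 ptp 10.64812313535478 z 237.78465070005996 y 75.15718053360598 109.77712157068653
[293.25362481 218.17428835]
```

View pics/crop1.png

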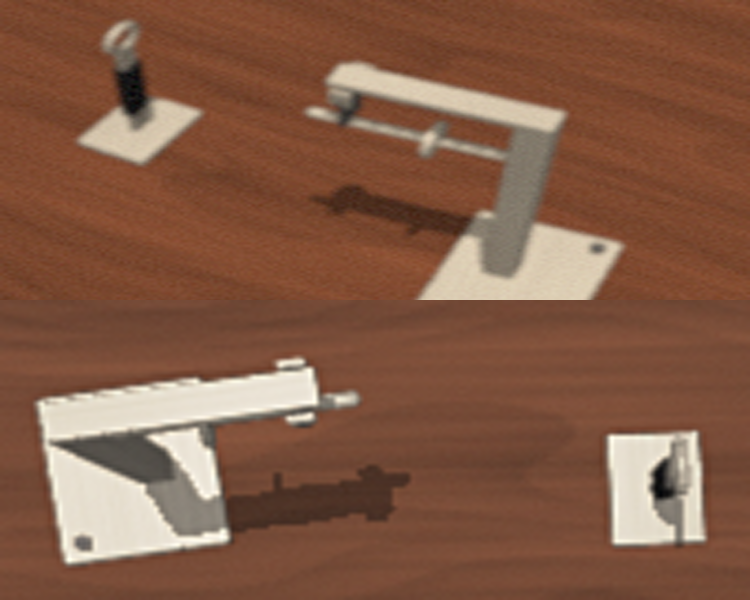

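{"op": "jog_arm", "data": {
  "targets": [
    [[0,0,-0.867],[0.63,0.83,0],1],
    [[0,0,-0.867],[0.63,0.83,0],1],
    [[0,0,-0.867],[0.63,0.83,0],1],
    [[0,0,-0.867],[0.63,0.83,0],1],
    [[0,0,-0.867],[0.63,0.83,0],1],
    [[0,0,-0.867],[0.63,0.83,0],1],
    [[0,-1,0],[0.63,0.83,-0.2],1],
    [[0,-1,0],[0.63,0.83,-0.3],1],
    [[0,-1,0],[0.63,0.83,-0.3],1],
    [[0,-1,0],[0.63,0.83,-0.3],1],
    [[0,-1,0],[0.63,0.83,-0.3],1],
    [[0,-1,0],[0.63,0.83,-0.3],1],
    [[0,-1,0],[0.63,0.83,-0.3],1],
    [[0,-1,0],[0.63,0.83,-0.3],1],
    [[0,0,0],[0,0,0],1],
    [[0,0,0],[0,0,0],1]
  ],
  "squeeze": 60
}}

```text
clock: 1.43
tool_pos: [499.6, -151.9, 160.7]
tcp_rot: [[-0.781, 0.002, 0.624], [-0.002, 1.0, -0.005], [-0.624, -0.005, -0.781]]
ft_force: [0.5, 0.6, -0.1]
grip_width: 85.3
```

Run:
```python
from h import *
from plant import arm
np.set_printoptions(precision=1,suppress=True)
s=arm.sense(); c=arm.get_calibration('wrist'); p,d=arm.snapshot('wrist'); np.savez('w1',p=p,d=d,**c)
print(s['clock'],s['tool_pos'],s['tcp_rot'],c['R'],c['t'],'cam',-c['R'].T@c['t'])
for P in([562,-145,90],[562,-145,185],[562,-145,10]): print(pix(P,c))
X,C=cloud(p,d,**c)
for k,z0,z1 in(('plate',4,16),('grip',50,130),('eye',172,210)):
    P=X[sel(X,(562,-145),60,z0,z1)]
    if len(P)>5: print(k,len(P),np.median(P,0),np.percentile(P,2,0),np.percentile(P,98,0),cv2.minAreaRect(P[:,:2].astype(np.float32)))
cv2.imwrite('pics/w1.png',p[:,:,::-1])
```

```text
1.4333 [ 499.6 -151.9  160.7] [[-0.8  0.   0.6]
 [-0.   1.  -0. ]
 [-0.6 -0.  -0.8]] [[ 0.   1.  -0. ]
 [ 0.6  0.   0.8]
 [ 0.8 -0.  -0.6]] [ 151.  -378.3 -170.4] cam [ 350.2 -151.1  222.4]
[289.1 221. ]
[290.9 350.7]
[288.1 147.5]
plate 4463 [ 547.2 -144.9    9.9] [ 518.  -173.     5.6] [ 598.5 -115.8   11. ] ((559.5487670898438, -144.36712646484375), (85.09392547607422, 60.083595275878906), 0.7630081176757812)
grip 1385 [ 549.  -144.4   95.6] [ 547.5 -149.9   52.2] [ 551.1 -138.7  128.7] ((549.423095703125, -143.98614501953125), (11.952387809753418, 5.4074554443359375), 82.4839859008789)
eye 629 [ 543.  -144.8  187.9] [ 540.  -147.8  172.9] [ 549.1 -141.5  200. ] ((545.6586303710938, -144.4624786376953), (13.465190887451172, 6.644881248474121), 0.33969250321388245)
```

View pics/w1.png

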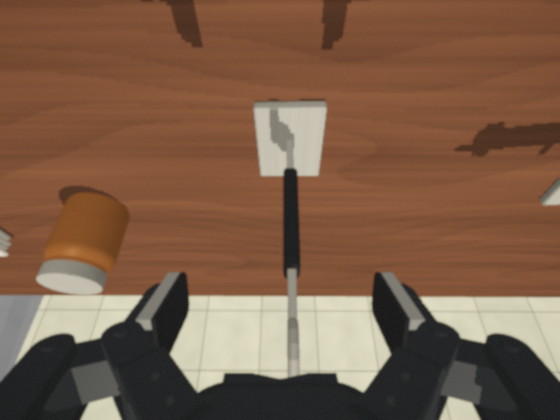

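The wrist view shows the press centred at about (290,200), with both fingers clear on either side and the jar well off at (85,240). The fit gives the press at (560.5, -144.5) with yaw of about 0.8°. Now the approach and grip.

{"op": "jog_arm", "data": {
  "targets": [
    [[0,0,0],[0,0.25,0],1],
    [[0,0,0.15],[0.49,0,-0.57],1],
    [[0,0,0],[0.49,0,-0.57],1],
    [[0,0,0],[0.49,0,-0.57],1],
    [[0,0,0],[0.49,0,-0.57],1],
    [[0,0,0],[0.49,0,-0.57],1],
    [[0,0,0],[0,0,0],1],
    [[0,0,0],[0,0,0],1],
    [[0,0,0],[0,0,0],0],
    [[0,0,0],[0,0,0],0],
    [[0,0,0],[0,0,0],0],
    [[0,0,0],[0,0,0],0],
    [[0,0,0],[0,0,0],0],
    [[0,0,0],[0,0,0],0],
    [[0,0,0],[0,0,0],0],
    [[0,0,0],[0,0,0],0]
  ],
  "squeeze": 60
}}

```text
clock: 2.82
tool_pos: [575.5, -148.2, 79.0]
tcp_rot: [[-0.779, -0.013, 0.627], [-0.009, 1.0, 0.009], [-0.627, 0.001, -0.779]]
ft_force: [-2.8, 1.6, 2.0]
grip_width: 11.4
```

{"op": "jog_arm", "data": {
  "targets": [
    [[0,0,0],[0,0,0.3],0],
    [[0,0,0],[0,0,0.5],0],
    [[0,0,0],[0,0,0.5],0],
    [[0,0,0],[0,0,0.3],0],
    [[0,0,0],[0,0,0],0],
    [[0,0,0.2],[0.2,0.5,0],0],
    [[0,0,0.25],[0.3,0.8,0],0],
    [[0,0,0.25],[0.3,0.8,0],0],
    [[0,0,0.25],[0.3,0.8,0],0],
    [[0,0,0.25],[0.3,0.8,0],0],
    [[0,0,0.2],[0.2,0.7,0],0],
    [[0,0,0.05],[0.1,0.4,0],0],
    [[0,0,0],[0,0,0],0],
    [[0,0,0],[0,0,0],0],
    [[0,0,0],[0,0,0],0],
    [[0,0,0],[0,0,0],0]
  ]
}}

```text
clock: 4.15
tool_pos: [626.6, -13.8, 132.6]
tcp_rot: [[-0.779, -0.142, 0.611], [-0.105, 0.99, 0.097], [-0.619, 0.011, -0.786]]
ft_force: [-0.6, -0.1, -2.5]
grip_width: 11.4
```

Run:
```python
from h import *
from plant import arm
s=arm.sense(); print(s['tool_pos'],s['tcp_rot'],s['grip_width'],s['ft_force'])
ims=[]
for n in('scene','top','wrist'):
    c=arm.get_calibration(n); p,d=arm.snapshot(n); np.savez(n+'2',p=p,d=d,**c)
    X,C=cloud(p,d,**c); 
    for k,z0,z1 in(('plate',40,64),('eye',205,260)):
        P=X[(abs(X[:,0]-612)<60)&(X[:,1]>-60)&(X[:,1]<29)&(X[:,2]>z0)&(X[:,2]<z1)]
        if len(P)>5: print(n,k,len(P),np.median(P,0),np.percentile(P,2,0),np.percentile(P,98,0),cv2.minAreaRect(P[:,:2].astype(np.float32)))
    stand_fit(X)
f=np.load('scene2.npz')['p'][150:290,210:390]; g=np.load('top2.npz')['p'][140:230,170:310];w=np.load('wrist2.npz')['p']
cv2.imwrite('pics/c2.png',np.hstack([np.vstack([cv2.resize(f,(400,300)),cv2.resize(g,(400,300))]),cv2.resize(w,(400,300)).repeat(2,0)])[:,:,::-1])
```

```text
[626.63871504 -13.77426681 132.55571095] [[-0.77866039 -0.14237842  0.61107804]
 [-0.10523534  0.9897529   0.09651281]
 [-0.61855761  0.0108437  -0.78566462]] 11.424889530326121 [-0.64958913 -0.05343276 -2.53822404]
scene plate 376 [623.05118916  -9.2028175   61.59050995] [570.8344403  -42.98599551  54.98137261] [657.28364961  18.22907319  63.90254781] ((613.1673583984375, -14.293800354003906), (86.75975036621094, 59.91374969482422), 9.435220718383789)
scene eye 645 [574.64904701 -14.05235916 226.09284271] [554.62914633 -57.662243   206.04726928] [630.27399021  23.80985387 258.69162111] ((576.8634033203125, -11.5670166015625), (88.00636291503906, 78.33638763427734), 38.18527603149414)
arm 505 angle 8.017803847185396 x@y=90 601.4001620903292 ptp 25.32540594860886 z 310.83479482947155 y 65.60200410261825 179.95192407843152
peg 36 angle 4.221241730460672 x@y=90 604.8616510461326 ptp 7.663196792106305 z 237.4322496101014 y 35.181234897970036 57.08775614753152
pegbay 63 angle 5.53558346051964 x@y=90 601.5447778706441 ptp 9.916032953571687 z 237.52039698117488 y 75.39129632677108 109.88163
[... 444 characters left out ...]
03, 90.48802185058594), 9.74284553527832)
arm 551 angle 8.146146504304035 x@y=90 597.8863010224965 ptp 24.22775642609338 z 312.71298322009255 y 65.24061751656464 179.13148835760094
peg 38 angle 15.44879818001524 x@y=90 590.4379265087014 ptp 6.45369243520318 z 239.37424485737193 y 32.296045545647395 57.31126824709569
pegbay 17 angle 8.716062648219964 x@y=90 593.8063862860561 ptp 1.109403119910752 z 237.46134947810236 y 76.25876259637484 109.65566665514054
wrist plate 5547 [598.10059805 -25.702359    63.50412961] [565.45988875 -47.90498338  56.86387425] [650.51229741  13.50329223  63.98224357] ((610.2786865234375, -15.015289306640625), (85.6545639038086, 60.163108825683594), 8.331029891967773)
```

View pics/c2.png

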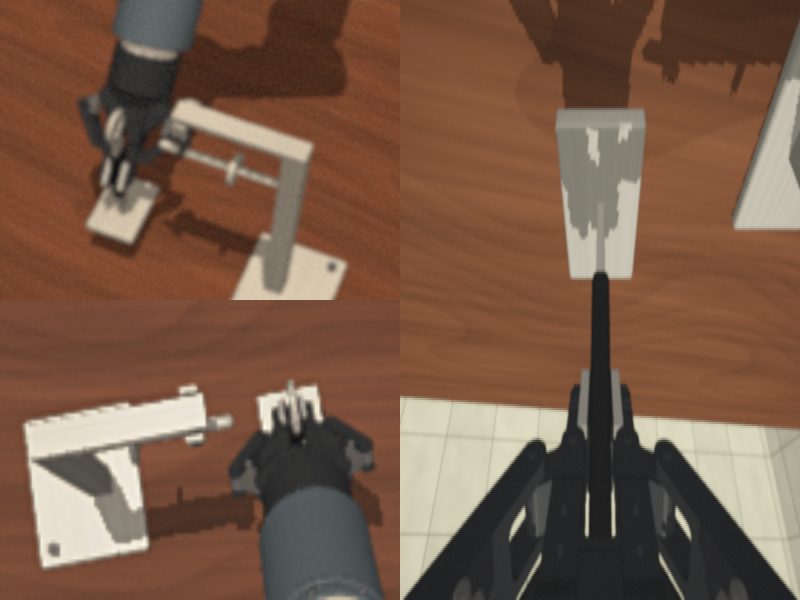

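```bash
cat >> h.py <<'E'
def plate(X,c,zr,R=60):
    P=X[sel(X,c,R,*zr)]
    A=np.c_[P[:,:2]-c[:2],np.ones(len(P))]; w=np.ones(len(P),bool)
    for _ in range(6):
        k=np.linalg.lstsq(A[w],P[w,2],rcond=None)[0]; r=P[:,2]-A@k; w=abs(r)<max(1.5,2*np.std(r[w]))
    return k,w.sum(),cv2.minAreaRect(P[w][:,:2].astype(np.float32))
E
python3 - <<'E'
from h import *
for n in('wrist2','scene2','top2'):
    X,C=load(n)
    print(n,plate(X,np.array([612,-14.]),(54,72)))
    a=np.radians(8); Q=(X-[612,-14.3,0]); q=np.c_[Q[:,0]*np.cos(a)+Q[:,1]*np.sin(a),-Q[:,0]*np.sin(a)+Q[:,1]*np.cos(a),X[:,2]]
    E=q[(abs(q[:,0])<24)&(abs(q[:,1])<8)&(q[:,2]>215)&(q[:,2]<270)]
    if len(E): print('eye',len(E),np.median(E,0),np.percentile(E,[3,97],axis=0))
# tip of peg: far points in each view in stand frame
    Q=(X-[607,34,235]); q=np.c_[Q[:,0]*np.cos(a)+Q[:,1]*np.sin(a),-Q[:,0]*np.sin(a)+Q[:,1]*np.cos(a),Q[:,2]]
    E=q[(abs(q[:,0])<10)&(q[:,1]>-12)&(q[:,1]<13)&(abs(q[:,2])<9)]
    if len(E): print('tip',len(E),np.median(E,0),np.percentile(E,[2,98],axis=0))
E
```

```text
wrist2 (array([-1.14067871e-02,  1.45081968e-02,  6.40623581e+01]), np.int64(10898), ((610.081298828125, -15.048629760742188), (86.0625991821289, 59.66667556762695), 8.321028709411621))
scene2 (array([2.44532820e-03, 2.27739778e-04, 6.27155202e+01]), np.int64(477), ((613.3688354492188, -14.258003234863281), (87.17354583740234, 59.91136932373047), 9.426546096801758))
eye 93 [  3.92875227  -1.90020587 241.62973662] [[-13.38814514  -6.5226578  216.78697062]
 [ 21.70627262   0.93821281 258.73164269]]
tip 19 [3.68218609 7.41716965 2.31770173] [[-1.23616354  1.23941116 -3.8900325 ]
 [ 6.33554802 12.81955707  5.82178803]]
top2 (array([-3.97273210e-02,  1.09251137e-02,  6.56187047e+01]), np.int64(102), ((637.2820434570312, -13.585941314697266), (30.777591705322266, 60.155242919921875), 9.828093528747559))
eye 41 [ -0.93542542  -5.03861805 255.89808917] [[-17.89409395  -7.70766218 236.35908745]
 [ 17.12100668  -2.11872081 261.6479474 ]]
tip 23 [-1.55731187  5.8884555   4.86952292] [[-6.01796805 -1.36416034  0.37305886]
 [ 2.63277636 12.27441379  8.76032292]]
```

The plate is level to within about 1° and the yaw matches the stand (8.2° against 8°). The eye is in line with the peg to about 1 mm in x but roughly 3 mm above its axis. I'll lower it 6 mm and slide it over the tip, stopping short of the flap.

{"op": "jog_arm", "data": {
  "targets": [
    [[0,0,0],[0.02,0,-0.2],0],
    [[0,0,0],[0,0,0],0],
    [[0,0,0],[-0.042,0.3,0],0],
    [[0,0,0],[-0.042,0.3,0],0],
    [[0,0,0],[-0.042,0.3,0],0],
    [[0,0,0],[-0.042,0.3,0],0],
    [[0,0,0],[-0.042,0.3,0],0],
    [[0,0,0],[-0.042,0.3,0],0],
    [[0,0,0],[-0.042,0.3,0],0],
    [[0,0,0],[0,0,0],0],
    [[0,0,0],[0,0,0],0],
    [[0,0,0],[0,0,0],0]
  ]
}}

```text
clock: 5.3
tool_pos: [619.6, 41.4, 136.6]
tcp_rot: [[-0.795, -0.152, 0.588], [-0.107, 0.988, 0.111], [-0.597, 0.025, -0.802]]
ft_force: [-4.6, -2.2, -7.1]
grip_width: 11.4
```

```bash
cat > look.py <<'E'
from h import *
from plant import arm
import sys
k=sys.argv[1]
s=arm.sense(); print(s['clock'],s['tool_pos'],s['grip_width'],s['ft_force'])
o=[]
for n,(r0,r1,c0,c1) in(('scene',(170,290,230,390)),('top',(150,225,190,290))):
    c=arm.get_calibration(n); p,d=arm.snapshot(n); np.savez(n+k,p=p,d=d,**c)
    o.append(cv2.resize(p[r0:r1,c0:c1],(400,300),interpolation=2))
cv2.imwrite(f'pics/k{k}.png',np.hstack(o)[:,:,::-1])
E
python3 look.py 3
```

```text
5.3 [619.56579755  41.43773678 136.62961556] 11.36672689213591 [-4.64482274 -2.21959952 -7.1498199 ]
```

View pics/k3.png

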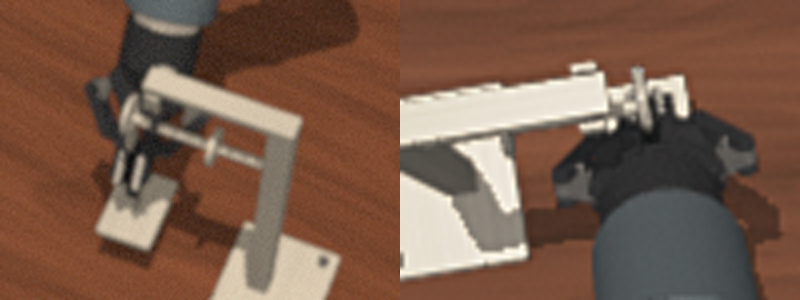

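Run:
```python
from h import *
from plant import arm
np.set_printoptions(precision=3,suppress=True)
s=arm.sense()
for k in s: print(k,s[k])
a=np.radians(8)
for n in('scene3','top3'):
    X,C=load(n)
    Q=X-[607,34,235]; q=np.c_[Q[:,0]*np.cos(a)+Q[:,1]*np.sin(a),-Q[:,0]*np.sin(a)+Q[:,1]*np.cos(a),Q[:,2]]
    E=q[(abs(q[:,0])<26)&(q[:,1]>-14)&(q[:,1]<16)&(q[:,2]>-30)&(q[:,2]<40)]
    e=E[(abs(E[:,0])<24)&(E[:,2]>8)]
    if len(e): print(n,'eye top',len(e),np.median(e,0),np.percentile(e,[3,97],axis=0))
    print(plate(X,np.array([606,42.]),(48,75)))
```

```text
clock 5.4
joint_positions [ 0.269  0.101 -0.784  0.805 -0.068 -2.483]
qvel [0.001 0.001 0.    0.001 0.002 0.001]
effort [  1.574 -30.042  26.413   3.789   3.195   0.085]
tool_pos [619.609  41.474 136.646]
tcp_rot [[-0.795 -0.152  0.588]
 [-0.107  0.988  0.111]
 [-0.598  0.025 -0.801]]
ft_force [-4.522 -3.072 -7.648]
moment [-1.15   4.164 -0.341]
grip_width 11.139564817512204
scene3 eye top 50 [ 8.866  2.911 21.417] [[-11.173  -1.239   9.633]
 [ 22.957   6.145  27.087]]
(array([-0.03 ,  0.024, 67.102]), np.int64(450), ((605.4553833007812, 41.840484619140625), (86.34170532226562, 61.091758728027344), 9.851594924926758))
top3 eye top 51 [-1.185 -0.301 24.297] [[-15.794  -3.879   8.705]
 [ 17.045  10.193  31.36 ]]
(array([-0.056,  0.014, 70.039]), np.int64(72), ((630.644775390625, 42.24967575073242), (28.122764587402344, 58.72926330566406), 7.256145477294922))
```

The picture shows the ring just on the peg tip (scene crop (130,112)), but the tool rose instead of lowering. Joint 5 is at its -0.07 limit, with forearm and tool collinear, so the eye rides about 7 mm high. I'll make the tool steeper by about 4.5°, which tilts the press slightly about the peg, and lower it at the same time.

{"op": "jog_arm", "data": {
  "targets": [
    [[0,0.3,0],[-0.12,-0.01,-0.1],0],
    [[0,0.3,0],[-0.12,-0.01,-0.1],0],
    [[-0.15,0.3,-0.07],[-0.12,-0.01,-0.1],0],
    [[-0.15,0,-0.07],[0,0,-0.1],0],
    [[0,0,0],[0,0,0],0],
    [[0,0,0],[0,0,0],0],
    [[0,0,0],[0,0,0],0]
  ]
}}

```text
clock: 5.98
tool_pos: [615.9, 38.1, 131.6]
tcp_rot: [[-0.827, -0.137, 0.545], [-0.112, 0.991, 0.079], [-0.551, 0.004, -0.835]]
ft_force: [-0.5, -0.2, -3.0]
grip_width: 11.1
```

```bash
cat > m.py <<'E'
from h import *
from plant import arm
import sys
np.set_printoptions(precision=3,suppress=True)
k=sys.argv[1]
s=arm.sense(); print(s['clock'],s['joint_positions'],s['tool_pos'],s['tcp_rot'],s['grip_width'],s['ft_force'],sep='\n')
a=np.radians(8)
for n in('scene','top'):
    c=arm.get_calibration(n); p,d=arm.snapshot(n); np.savez(n+k,p=p,d=d,**c)
    X,C=cloud(p,d,**c)
    Q=X-[607,34,235]; q=np.c_[Q[:,0]*np.cos(a)+Q[:,1]*np.sin(a),-Q[:,0]*np.sin(a)+Q[:,1]*np.cos(a),Q[:,2]]
    y=float(sys.argv[2])
    e=q[(abs(q[:,0])<26)&(abs(q[:,1]-y)<12)&(q[:,2]>8)&(q[:,2]<45)]
    if len(e): print(n,'eye top',len(e),np.median(e,0),np.percentile(e,[3,97],axis=0))
    pc=np.array([607-y*np.sin(a)-8,34+y*np.cos(a)]); print(plate(X,pc,(35,78)))
E
python3 m.py 4 3
```

```text
5.9833
[ 0.352  0.117 -0.671  0.504 -0.238 -2.245]
[615.917  38.134 131.618]
[[-0.827 -0.137  0.545]
 [-0.112  0.991  0.079]
 [-0.551  0.004 -0.835]]
11.067375822625404
[-0.455 -0.177 -3.04 ]
scene eye top 43 [13.274  2.389 18.639] [[-8.759 -0.679  9.24 ]
 [24.259  5.822 23.819]]
(array([-0.096, -0.012, 63.293]), np.int64(491), ((597.4837036132812, 36.30459213256836), (88.44773864746094, 60.42333984375), 7.688724517822266))
top eye top 47 [ 1.615 -0.366 19.929] [[-13.467  -3.577   9.426]
 [ 19.857   5.08   26.894]]
(array([-0.026, -0.049, 62.951]), np.int64(38), ((625.2950439453125, 37.81673049926758), (20.89086151123047, 57.584861755371094), 7.361236572265625))
```

{"op": "jog_arm", "data": {
  "targets": [
    [[0,0,0],[-0.08,-0.01,-0.1],0],
    [[0,0,0],[-0.08,-0.01,-0.1],0],
    [[0,0,0],[0,0,0],0],
    [[0,0,0],[0,0,0],0],
    [[0,0,0],[-0.028,0.2,0],0],
    [[0,0,0],[-0.028,0.2,0],0],
    [[0,0,0],[-0.028,0.2,0],0],
    [[0,0,0],[0,0,0],0],
    [[0,0,0],[0,0,0],0],
    [[0,0,0],[0,0,0],0]
  ]
}}

```text
clock: 6.92
tool_pos: [608.6, 55.4, 125.5]
tcp_rot: [[-0.827, -0.136, 0.545], [-0.112, 0.991, 0.078], [-0.55, 0.004, -0.835]]
ft_force: [-0.1, -0.3, -2.9]
grip_width: 11.0
```

```bash
python3 m.py 5 20
```

```text
6.9167
[ 0.358  0.111 -0.745  0.694 -0.185 -2.444]
[608.574  55.377 125.479]
[[-0.827 -0.136  0.545]
 [-0.112  0.991  0.078]
 [-0.55   0.004 -0.835]]
11.030462360737694
[-0.133 -0.336 -2.95 ]
scene eye top 48 [10.701 25.973 15.013] [[-9.48  16.826  9.673]
 [17.579 31.86  35.476]]
(array([-0.081,  0.003, 56.861]), np.int64(427), ((591.0640258789062, 53.60488510131836), (86.9255599975586, 60.457672119140625), 8.364008903503418))
top eye top 34 [-4.383 16.88  14.631] [[-15.97   14.317   8.786]
 [ 13.183  20.5    19.867]]
(array([-0.198, -0.078, 60.787]), np.int64(41), ((617.945068359375, 54.299659729003906), (20.591384887695312, 59.05115509033203), 7.799529075622559))
```

{"op": "jog_arm", "data": {
  "targets": [
    [[0,0.1,0],[-0.058,0.196,0],0],
    [[0,0.1,0],[-0.058,0.196,0],0],
    [[0,0.1,0],[-0.058,0.196,0],0],
    [[0,0,0],[-0.028,0.198,0],0],
    [[0,0,0],[-0.028,0.198,0],0],
    [[0,0,0],[-0.028,0.198,0],0],
    [[0,0,0],[0,0,0],0],
    [[0,0,0],[0,0,0],0]
  ]
}}

```text
clock: 7.68
tool_pos: [600.6, 90.9, 125.1]
tcp_rot: [[-0.842, -0.136, 0.522], [-0.112, 0.991, 0.078], [-0.528, 0.007, -0.849]]
ft_force: [0.5, -1.2, -3.4]
grip_width: 11.3
```

```bash
python3 m.py 6 54; python3 look.py 6b
```

```text
7.6833
[ 0.446  0.112 -0.724  0.671 -0.252 -2.494]
[600.56   90.901 125.124]
[[-0.842 -0.136  0.522]
 [-0.112  0.991  0.078]
 [-0.528  0.007 -0.849]]
11.30758295733067
[ 0.51  -1.198 -3.433]
scene eye top 113 [ 4.346 52.662 29.069] [[-11.341  43.611  11.096]
 [ 15.504  60.448  41.922]]
(array([-0.123, -0.005, 56.403]), np.int64(475), ((580.6917114257812, 88.6182861328125), (84.88099670410156, 60.453250885009766), 8.579380989074707))
top eye top 27 [-12.756  51.833  27.328] [[-16.758  43.445  10.669]
 [ -7.877  58.525  39.976]]
(array([-0.072,  0.039, 57.147]), np.int64(32), ((609.359375, 89.89047241210938), (15.257701873779297, 59.469627380371094), 8.302282333374023))
7.7833 [600.61058165  90.66930893 125.18146375] 11.350596695489982 [-1.07951013 -1.16071184 -2.81708389]
```

View pics/k6b.png

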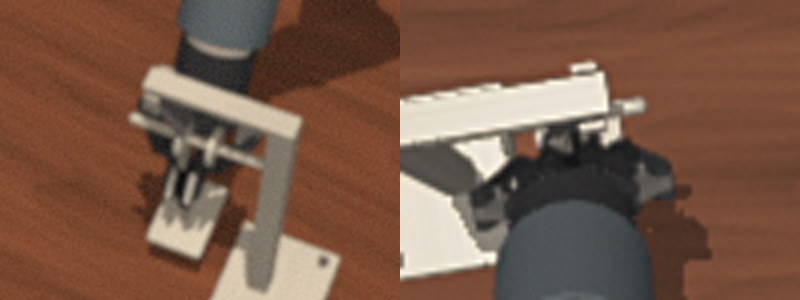

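The ring is threaded well up the peg (scene crop (183,140)), close to the collar, and the flap is pushed up with about 1.2 N. It needs about 20 mm more.

{"op": "jog_arm", "data": {
  "targets": [
    [[0,0,0],[-0.024,0.17,0],0],
    [[0,0,0],[-0.024,0.17,0],0],
    [[0,0,0],[-0.024,0.17,0],0],
    [[0,0,0],[-0.024,0.17,0],0],
    [[0,0,0],[0,0,0],0],
    [[0,0,0],[0,0,0],0],
    [[0,0,0],[0,0,0],0]
  ]
}}

```text
clock: 8.47
tool_pos: [597.8, 111.1, 125.2]
tcp_rot: [[-0.842, -0.136, 0.522], [-0.112, 0.991, 0.078], [-0.528, 0.007, -0.849]]
ft_force: [-0.4, 0.7, -3.3]
grip_width: 11.5
```

```bash
python3 m.py 7 74
python3 - <<'E'
from h import *
a=np.radians(8)
for n in('scene4','scene6','scene7'):
    X,C=load(n); Q=X-[607,34,235]; q=np.c_[Q[:,0]*np.cos(a)+Q[:,1]*np.sin(a),-Q[:,0]*np.sin(a)+Q[:,1]*np.cos(a),Q[:,2]]
    f=q[(abs(q[:,0])<20)&(q[:,1]>18)&(q[:,1]<42)&(q[:,2]>6)&(q[:,2]<60)]
    print(n,len(f)); 
    for z in range(6,60,9):
        g=f[(f[:,2]>=z)&(f[:,2]<z+9)]
        if len(g): print(z,len(g),np.median(g,0))
p=np.load('scene7.npz')['p'][180:260,240:360]; cv2.imwrite('pics/k7.png',cv2.resize(p,(780,520),interpolation=2)[:,:,::-1])
E
```

```text
8.4667
[ 0.474  0.113 -0.741  0.753 -0.25  -2.601]
[597.751 111.117 125.209]
[[-0.842 -0.136  0.522]
 [-0.112  0.991  0.078]
 [-0.528  0.007 -0.849]]
11.45919103173793
[-0.37   0.707 -3.313]
scene eye top 42 [ 5.407 77.865 12.998] [[-11.59   73.055   8.531]
 [ 16.472  85.672  20.053]]
(array([-0.127, -0.019, 56.118]), np.int64(473), ((576.9881591796875, 108.6010513305664), (87.18822479248047, 60.715904235839844), 7.584901332855225))
top eye top 25 [-11.912  76.626  14.363] [[-17.274  70.787   9.016]
 [ -6.51   85.505  19.129]]
(array([-0.056, -0.056, 56.646]), np.int64(28), ((583.7951049804688, 82.5009765625), (83.09319305419922, 26.27651023864746), 30.083984375))
scene4 60
6 11 [ 2.04740943 32.44779417 12.54011589]
15 11 [ 8.79585294 31.92035966 18.03363535]
24 12 [ 7.66233094 32.03873584 27.63438429]
33 7 [13.45792646 31.61795625 34.80094264]
42 2 [19.7624735  28.61219321 49.80909089]
51 17 [17.97378325 32.82097566 55.77678811]
scene6 41
6 2 [ 2.83323561 29.49096216  6.68958999]
33 2 [12.24428473 41.65112506 41.10767796]
42 22 [ 9.09414505 38.81059905 46.72031175]
51 15 [16.06934136 35.13402286 56.61881619]
scene7 56
6 14 [ 4.05204679 32.01280894  8.33587348]
15 14 [ 4.00072523 32.14443954 19.26014679]
24 11 [ 7.43644718 32.08650872 28.30003709]
33 7 [13.37865576 32.25008464 35.48616303]
42 1 [17.76551708 32.73044223 47.46937434]
51 9 [16.72251837 35.42272151 55.54928337]
```

View pics/k7.png

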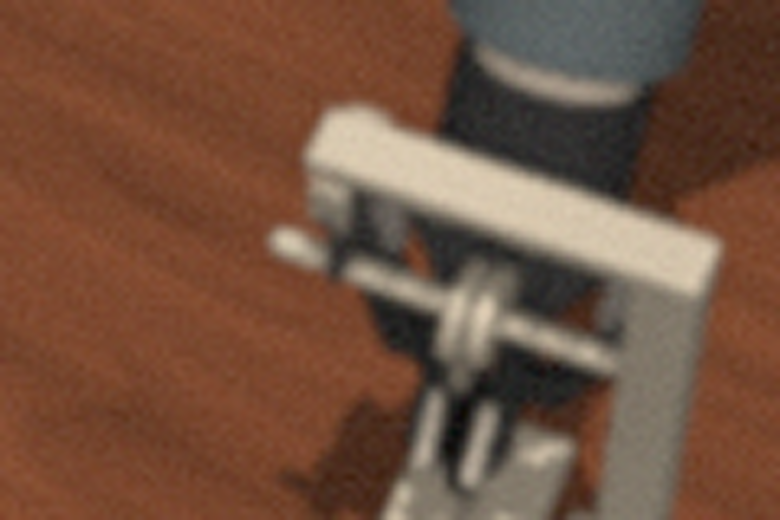

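The flap is vertical again (face at a constant y over its height in scene7), the ring is behind it next to the collar at about (470,320), and contact force is almost nil. Next I'll take out part of the tilt and lower the ring onto the peg.

{"op": "jog_arm", "data": {
  "targets": [
    [[0,-0.2,0],[0.06,0.01,-0.03],0],
    [[0,-0.2,0],[0.06,0.01,-0.03],0],
    [[0,-0.2,0],[0.06,0.01,-0.03],0],
    [[0,0,0],[0,0,-0.05],0],
    [[0,0,0],[0,0,0],0],
    [[0,0,0],[0,0,0],0],
    [[0,0,0],[0,0,0],0]
  ]
}}

```text
clock: 9.15
tool_pos: [606.0, 110.1, 126.6]
tcp_rot: [[-0.817, -0.132, 0.561], [-0.109, 0.991, 0.075], [-0.566, 0.0, -0.825]]
ft_force: [-0.0, 0.5, -2.2]
grip_width: 11.5
```

```bash
python3 m.py 8 74
```

```text
9.15
[ 0.282  0.108 -0.849  1.359 -0.086 -3.052]
[606.032 110.134 126.623]
[[-0.817 -0.132  0.561]
 [-0.109  0.991  0.075]
 [-0.566  0.    -0.825]]
11.506446678729747
[-0.041  0.489 -2.223]
scene eye top 50 [ 9.65  76.606 14.3  ] [[-9.329 72.154  8.964]
 [22.363 85.656 19.489]]
(array([-0.071, -0.006, 57.922]), np.int64(492), ((589.5052490234375, 108.01187133789062), (87.46183013916016, 60.41304397583008), 8.337600708007812))
top eye top 23 [-11.333  75.914  14.727] [[-16.745  70.283   9.295]
 [ -7.108  85.769  20.752]]
(array([-0.105, -0.009, 58.54 ]), np.int64(12), ((582.5589599609375, 82.46778869628906), (62.38270950317383, 39.4315071105957), 48.98921585083008))
```

Joints 5 and 6 have run to their limits in that direction, so I'll go back to the tilted, well-conditioned posture and lower there.

{"op": "jog_arm", "data": {
  "targets": [
    [[0,0.2,0],[-0.09,0,0],0],
    [[0,0.2,0],[-0.09,0.01,0],0],
    [[0,0.2,0],[-0.09,0.01,0],0],
    [[0,0.15,0],[-0.06,0,-0.05],0],
    [[0,0,0],[0,0,-0.08],0],
    [[0,0,0],[0,0,-0.05],0],
    [[0,0,0],[0,0,0],0],
    [[0,0,0],[0,0,0],0],
    [[0,0,0],[0,0,0],0]
  ]
}}

```text
clock: 10.0
tool_pos: [601.9, 107.9, 124.2]
tcp_rot: [[-0.842, -0.13, 0.523], [-0.11, 0.991, 0.07], [-0.528, 0.002, -0.849]]
ft_force: [0.8, -0.2, -2.7]
grip_width: 11.2
```

```bash
python3 m.py 9 74
```

```text
10.0
[ 0.463  0.121 -0.739  0.772 -0.248 -2.614]
[601.945 107.937 124.195]
[[-0.842 -0.13   0.523]
 [-0.11   0.991  0.07 ]
 [-0.528  0.002 -0.849]]
11.238363005906775
[ 0.813 -0.248 -2.74 ]
scene eye top 41 [ 9.362 74.742 12.652] [[-7.181 70.245  8.865]
 [20.777 85.829 17.467]]
(array([-0.13 , -0.011, 55.431]), np.int64(457), ((581.18212890625, 105.7509765625), (86.01887512207031, 60.95417785644531), 8.204692840576172))
top eye top 21 [-11.918  81.976  12.418] [[-17.745  68.035   9.988]
 [ -6.845  85.63   17.82 ]]
(array([-0.194,  0.184, 61.982]), np.int64(17), ((580.2515258789062, 78.58320617675781), (77.63388061523438, 9.582832336425781), 16.690792083740234))
```

{"op": "jog_arm", "data": {
  "targets": [
    [[0,0,0],[-0.07,0.04,0],0],
    [[0,0,0],[-0.07,0.04,-0.05],0],
    [[0,0,0],[0,0,-0.08],0],
    [[0,0,0],[0,0,-0.05],0],
    [[0,0,0],[0,0,0],0],
    [[0,0,0],[0,0,0],0]
  ]
}}

```text
clock: 10.6
tool_pos: [598.3, 111.1, 119.7]
tcp_rot: [[-0.841, -0.131, 0.524], [-0.11, 0.991, 0.071], [-0.529, 0.002, -0.848]]
ft_force: [0.1, 0.2, -1.3]
grip_width: 11.2
```

```bash
python3 m.py 10 74
```

```text
10.6
[ 0.451  0.119 -0.771  0.856 -0.219 -2.689]
[598.316 111.108 119.667]
[[-0.841 -0.131  0.524]
 [-0.11   0.991  0.071]
 [-0.529  0.002 -0.848]]
11.200128340897823
[ 0.147  0.237 -1.33 ]
scene eye top 32 [ 6.235 78.922 10.594] [[-7.523 74.673  8.74 ]
 [17.706 85.823 16.567]]
(array([-0.104, -0.014, 50.922]), np.int64(464), ((578.055908203125, 108.59327697753906), (87.79965209960938, 60.29128646850586), 6.985177516937256))
top eye top 18 [-10.166  82.694  13.283] [[-18.011  72.285   8.744]
 [ -6.171  85.782  18.002]]
(array([-0.069, -0.111, 49.824]), np.int64(32), ((583.40380859375, 83.12224578857422), (84.0179214477539, 28.031230926513672), 28.04718780517578))
```

The wrist load has dropped from -2.9 N to -1.3 N, so the peg is now carrying the press. I'll release gently and let the swing settle between the pads before backing out.

{"op": "jog_arm", "data": {
  "targets": [
    [[0,0,0],[0,0,0],0.16],
    [[0,0,0],[0,0,0],0.18],
    [[0,0,0],[0,0,0],0.2],
    [[0,0,0],[0,0,0],0.25],
    [[0,0,0],[0,0,0],0.3],
    [[0,0,0],[0,0,0],0.35],
    [[0,0,0],[0,0,0],0.4],
    [[0,0,0],[0,0,0],0.45],
    [[0,0,0],[0,0,0],0.45],
    [[0,0,0],[0,0,0],0.45],
    [[0,0,0],[0,0,0],0.45],
    [[0,0,0],[0,0,0],0.45],
    [[0,0,0],[0,0,0],0.45],
    [[0,0,0],[0,0,0],0.45],
    [[0,0,0],[0,0,0],0.45],
    [[0,0,0],[0,0,0],0.45]
  ]
}}

```text
clock: 12.03
tool_pos: [598.0, 111.0, 119.2]
tcp_rot: [[-0.842, -0.131, 0.524], [-0.11, 0.991, 0.071], [-0.529, 0.002, -0.849]]
ft_force: [0.3, -1.3, 0.5]
grip_width: 38.6
```

```bash
python3 m.py 11 74
python3 - <<'E'
import numpy as np,cv2
a=np.load('scene11.npz')['p'][180:270,240:360]; b=np.load('top11.npz')['p'][150:225,190:290]
cv2.imwrite('pics/k11.png',np.hstack([cv2.resize(a,(400,300),interpolation=2),cv2.resize(b,(400,300),interpolation=2)])[:,:,::-1])
E
```

```text
12.0333
[ 0.451  0.12  -0.772  0.856 -0.219 -2.69 ]
[598.013 111.034 119.205]
[[-0.842 -0.131  0.524]
 [-0.11   0.991  0.071]
 [-0.529  0.002 -0.849]]
38.55609262129961
[ 0.258 -1.329  0.494]
scene eye top 28 [ 5.219 78.461 10.396] [[-8.886 73.828  8.651]
 [16.382 85.91  19.92 ]]
(array([ 0.069,  0.018, 49.761]), np.int64(424), ((607.9597778320312, 111.24732208251953), (79.10104370117188, 61.01327133178711), 8.262311935424805))
top eye top 16 [-11.369  82.81   12.764] [[-16.303  72.84    8.669]
 [ -6.144  85.77   21.191]]
(array([ 0.044, -0.023, 52.12 ]), np.int64(81), ((597.5679321289062, 102.6686782836914), (63.52975082397461, 37.96675491333008), 79.6205825805664))
```

View pics/k11.png

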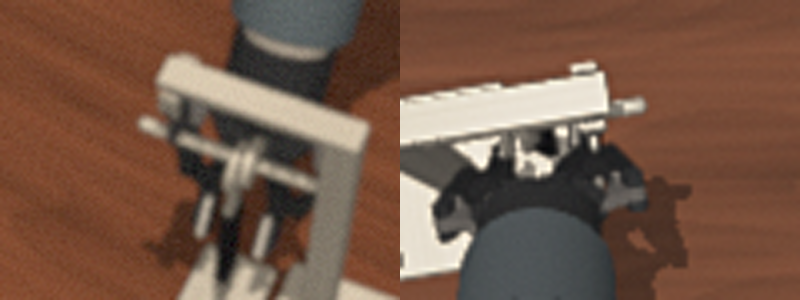

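The press hangs freely between the open fingers, ring at about (240,165) in the scene crop, flap hanging at (180,110), with a small residual swing. Now I'll back out along the tool axis.

{"op": "jog_arm", "data": {
  "targets": [
    [[0,0,0],[0,0,0],0.45],
    [[0,0,0],[0,0,0],0.45],
    [[0,0,0],[0,0,0],0.45],
    [[0,0,0],[0,0,0],0.45],
    [[0,0,0],[0,0,0],0.45],
    [[0,0,0],[0,0,0],0.45],
    [[0,0,0],[-0.15,-0.02,0.25],0.45],
    [[0,0,0],[-0.3,-0.04,0.49],0.45],
    [[0,0,0],[-0.3,-0.04,0.49],0.45],
    [[0,0,0],[-0.15,-0.02,0.25],0.45],
    [[0,0,0],[0,0,0],0.45]
  ]
}}

```text
clock: 13.05
tool_pos: [571.4, 108.4, 166.1]
tcp_rot: [[-0.84, -0.132, 0.527], [-0.11, 0.991, 0.074], [-0.532, 0.004, -0.847]]
ft_force: [0.1, 0.1, 0.4]
grip_width: 38.6
```

```bash
python3 m.py 12 74
```

```text
13.05
[ 0.551  0.015 -0.691  0.575 -0.402 -2.47 ]
[571.447 108.371 166.145]
[[-0.84  -0.132  0.527]
 [-0.11   0.991  0.074]
 [-0.532  0.004 -0.847]]
38.581578676548844
[0.097 0.138 0.419]
scene eye top 23 [ 4.406 78.33  10.564] [[-4.551 72.113  8.21 ]
 [16.67  85.222 16.418]]
(array([-0.038, -0.019, 51.339]), np.int64(515), ((592.4732666015625, 108.51251220703125), (86.40921783447266, 59.92939376831055), 7.0556135177612305))
top eye top 17 [-10.375  82.167  13.076] [[-17.928  72.279   8.738]
 [ -6.418  85.099  17.381]]
(array([-0.084, -0.011, 52.739]), np.int64(213), ((581.2698364257812, 104.36312103271484), (70.54296875, 59.53670883178711), 3.4303929805755615))
```

Forces are zero and joint 5 has moved away from its limit. I'll carry on backing out.

{"op": "jog_arm", "data": {
  "targets": [
    [[0,0,0],[-0.45,-0.06,0.65],0.45],
    [[0,0,0],[-0.5,-0.06,0.65],0.45],
    [[0,0,0],[-0.6,-0.07,0.6],0.45],
    [[0,0,0],[-0.7,-0.1,0.5],0.45],
    [[0,0,0],[-0.7,-0.1,0.4],0.45],
    [[0,0,0],[-0.7,-0.1,0.2],0.45],
    [[0,0,0],[-0.5,-0.1,0],0.45],
    [[0,0,0],[0,0,0],0.45],
    [[0,0,0],[0,0,0],0.45],
    [[0,0,0],[0,0,0],0.45],
    [[0,0,0],[0,0,0],0.45],
    [[0,0,0],[0,0,0],0.45],
    [[0,0,0],[0,0,0],0.45],
    [[0,0,0],[0,0,0],0.45],
    [[0,0,0],[0,0,0],0.45],
    [[0,0,0],[0,0,0],0.45],
    [[0,0,0],[0,0,0],0.45],
    [[0,0,0],[0,0,0],0.45],
    [[0,0,0],[0,0,0],0.45],
    [[0,0,0],[0,0,0],0.45]
  ]
}}

```text
clock: 14.82
tool_pos: [446.5, 89.8, 253.6]
tcp_rot: [[-0.842, -0.131, 0.524], [-0.11, 0.991, 0.071], [-0.529, 0.002, -0.849]]
ft_force: [-1.2, 0.2, 0.3]
grip_width: 38.7
```

```bash
for i in a b c d e; do python3 m.py 13$i 74 | grep -v eye| tail -3; done
python3 - <<'E'
from h import *
from plant import arm
print(arm.sense()['clock'],arm.sense()['joint_positions'])
a=np.radians(8)
X,C=load('scene13e'); Q=X-[607,34,235]; q=np.c_[Q[:,0]*np.cos(a)+Q[:,1]*np.sin(a),-Q[:,0]*np.sin(a)+Q[:,1]*np.cos(a),Q[:,2]]
f=q[(abs(q[:,0])<20)&(q[:,1]>18)&(q[:,1]<60)&(q[:,2]>6)&(q[:,2]<50)]
for z in range(6,50,9):
    g=f[(f[:,2]>=z)&(f[:,2]<z+9)]
    if len(g): print(z,len(g),np.median(g,0))
s=np.load('scene13e.npz')['p'];b=np.load('top13e.npz')['p']
cv2.imwrite('pics/k13.png',np.vstack([np.hstack([cv2.resize(s[180:270,240:360],(400,300),interpolation=2),cv2.resize(b[150:225,190:290],(400,300),interpolation=2)]),np.hstack([cv2.resize(s,(400,300)),cv2.resize(b,(400,300))])])[:,:,::-1])
E
```

```text
(array([-0.05 , -0.011, 51.013]), np.int64(518), ((589.2045288085938, 108.41999816894531), (88.57642364501953, 60.55085754394531), 7.275121688842773))
 [ -5.607  85.602  16.879]]
(array([-0.052, -0.005, 52.791]), np.int64(382), ((579.579345703125, 104.7010498046875), (71.58562469482422, 60.0809440612793), 7.830387115478516))
(array([-0.053, -0.006, 50.964]), np.int64(500), ((591.2590942382812, 109.09615325927734), (84.57905578613281, 61.06343078613281), 7.933414459228516))
 [ -6.018  85.439  19.619]]
(array([-0.051, -0.006, 52.474]), np.int64(363), ((581.8477783203125, 105.21808624267578), (68.33627319335938, 59.648502349853516), 7.175964832305908))
(array([-0.016,  0.001, 50.968]), np.int64(503), ((596.4439697265625, 110.3078384399414), (87.75487518310547, 60.55345153808594), 7.594081878662109))
 [ -5.765  85.593  20.355]]
(array([ 0.   ,  0.01 , 52.849]), np.int64(324), ((584.6994018554688, 105.79873657226562), (61.43205261230469, 59.650421142578125), 7.606128215789795))
(array([ 0.016, -0.   , 50.234]), np.int64(490), ((601.7584838867188, 111.05604553222656), (86.61715698242188, 60.02347183227539), 7.699418544769287))
 [ -5.786  85.966  20.202]]
(array([ 0.042,  0.005, 53.089]), np.int64(316), ((586.5674438476562, 106.29878234863281), (56.91923141479492, 60.455055236816406), 6.661196231842041))
(array([ 0.028, -0.001, 50.693]), np.int64(475), ((604.6863403320312, 111.73147583007812), (87.04308319091797, 60.30913543701172), 7.254213809967041))
 [ -5.332  85.724  19.932]]
(array([ 0.007,  0.01 , 52.519]), np.int64(315), ((587.3925170898438, 106.22557067871094), (55.71630096435547, 59.64262008666992), 7.5857367515563965))
15.3167 [ 0.79246669 -0.33919857 -0.70380653  0.46492454 -0.80434021 -2.48979019]
6 18 [ 1.95223287 32.47747781  9.45402491]
15 14 [ 3.71685746 31.98038862 19.63220667]
24 11 [10.38269593 31.75899471 27.33213496]
33 6 [12.58690177 32.23835257 36.29948109]
42 1 [19.17818621 25.90228285 49.4834052 ]
```

View pics/k13.png

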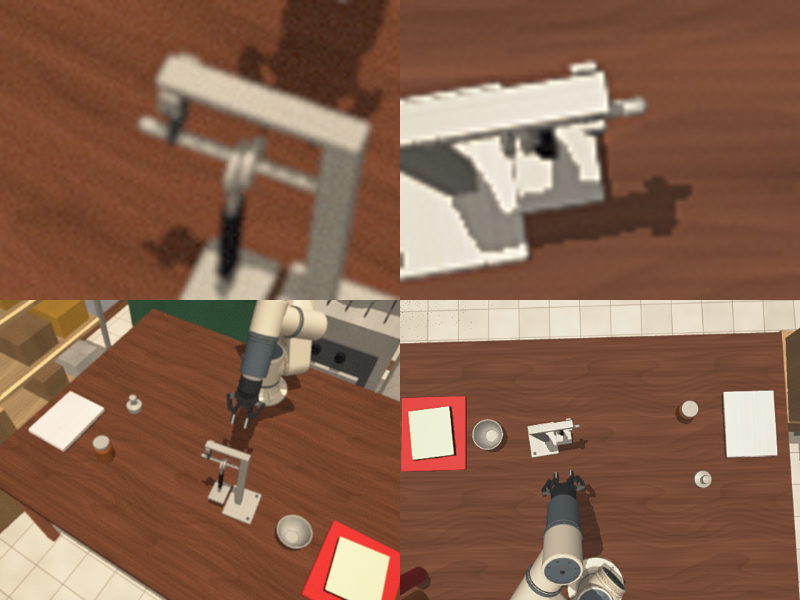

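The gripper is clear, the flap is shut, the ring is on the peg and the bystanders are in place. The press still swings by about ±8 mm (roughly 0.06 m/s), so I'll let it settle.

{"op": "jog_arm", "data": {
  "targets": [
    [[0,0,0],[0,0,0],0.45],
    [[0,0,0],[0,0,0],0.45],
    [[0,0,0],[0,0,0],0.45],
    [[0,0,0],[0,0,0],0.45],
    [[0,0,0],[0,0,0],0.45],
    [[0,0,0],[0,0,0],0.45],
    [[0,0,0],[0,0,0],0.45],
    [[0,0,0],[0,0,0],0.45],
    [[0,0,0],[0,0,0],0.45],
    [[0,0,0],[0,0,0],0.45],
    [[0,0,0],[0,0,0],0.45],
    [[0,0,0],[0,0,0],0.45],
    [[0,0,0],[0,0,0],0.45],
    [[0,0,0],[0,0,0],0.45],
    [[0,0,0],[0,0,0],0.45],
    [[0,0,0],[0,0,0],0.45],
    [[0,0,0],[0,0,0],0.45],
    [[0,0,0],[0,0,0],0.45],
    [[0,0,0],[0,0,0],0.45],
    [[0,0,0],[0,0,0],0.45]
  ]
}}

```text
clock: 16.98
tool_pos: [446.5, 89.7, 253.6]
tcp_rot: [[-0.842, -0.131, 0.524], [-0.11, 0.991, 0.071], [-0.529, 0.002, -0.849]]
ft_force: [-0.2, -0.2, -0.3]
grip_width: 38.4
```

{"op": "jog_arm", "data": {
  "targets": [
    [[0,0,0],[0,0,0],0.45],
    [[0,0,0],[0,0,0],0.45],
    [[0,0,0],[0,0,0],0.45],
    [[0,0,0],[0,0,0],0.45],
    [[0,0,0],[0,0,0],0.45],
    [[0,0,0],[0,0,0],0.45],
    [[0,0,0],[0,0,0],0.45],
    [[0,0,0],[0,0,0],0.45],
    [[0,0,0],[0,0,0],0.45],
    [[0,0,0],[0,0,0],0.45],
    [[0,0,0],[0,0,0],0.45],
    [[0,0,0],[0,0,0],0.45],
    [[0,0,0],[0,0,0],0.45],
    [[0,0,0],[0,0,0],0.45],
    [[0,0,0],[0,0,0],0.45],
    [[0,0,0],[0,0,0],0.45],
    [[0,0,0],[0,0,0],0.45],
    [[0,0,0],[0,0,0],0.45],
    [[0,0,0],[0,0,0],0.45],
    [[0,0,0],[0,0,0],0.45]
  ]
}}

```text
clock: 18.65
tool_pos: [446.5, 89.7, 253.6]
tcp_rot: [[-0.842, -0.131, 0.524], [-0.11, 0.991, 0.071], [-0.529, 0.002, -0.849]]
ft_force: [-0.2, 0.3, 0.3]
grip_width: 38.6
```

{"op": "jog_arm", "data": {
  "targets": [
    [[0,0,0],[0,0,0],0.45],
    [[0,0,0],[0,0,0],0.45],
    [[0,0,0],[0,0,0],0.45],
    [[0,0,0],[0,0,0],0.45],
    [[0,0,0],[0,0,0],0.45],
    [[0,0,0],[0,0,0],0.45],
    [[0,0,0],[0,0,0],0.45],
    [[0,0,0],[0,0,0],0.45],
    [[0,0,0],[0,0,0],0.45],
    [[0,0,0],[0,0,0],0.45],
    [[0,0,0],[0,0,0],0.45],
    [[0,0,0],[0,0,0],0.45],
    [[0,0,0],[0,0,0],0.45],
    [[0,0,0],[0,0,0],0.45],
    [[0,0,0],[0,0,0],0.45],
    [[0,0,0],[0,0,0],0.45],
    [[0,0,0],[0,0,0],0.45],
    [[0,0,0],[0,0,0],0.45],
    [[0,0,0],[0,0,0],0.45],
    [[0,0,0],[0,0,0],0.45]
  ]
}}

```text
clock: 20.32
tool_pos: [446.5, 89.8, 253.6]
tcp_rot: [[-0.842, -0.131, 0.524], [-0.11, 0.991, 0.071], [-0.529, 0.002, -0.849]]
ft_force: [0.2, -0.1, 0.1]
grip_width: 38.4
```

```bash
cat > sw.py <<'E'
from h import *
from plant import arm
a=np.radians(8); o=[];tt=[]
for i in range(20):
    t=arm.sense()['clock']; c=arm.get_calibration('scene'); p,d=arm.snapshot('scene'); X,C=cloud(p,d,**c)
    k,n,r=plate(X,np.array([597.,110]),(35,70)); o.append(r[0]); tt.append(t)
o=np.array(o); u=o[:,0]*np.cos(a)+o[:,1]*np.sin(a); v=-o[:,0]*np.sin(a)+o[:,1]*np.cos(a)
print(tt[0],tt[-1],'x swing',np.round(u-u.mean(),1),'y sd',v.std().round(2),'mean',o.mean(0))
E
python3 sw.py
```

```text
20.3167 21.2667 x swing [ 0.2  0.4  1.   0.1 -0.3 -0.  -0.4 -0.2 -0.5  0.2 -1.  -0.1  0.  -0.1
  0.6 -0.3  0.3  0.6 -0.7  0.1] y sd 0.24 mean [597.75742798 110.10879745]
```

Run:
```python
from plant import arm
print(arm.finish_job(), arm.sense()['clock'])
```

```text
the job is handed in; nothing more can be done
the job is handed in; nothing more can be done
```

The press is hanging by its eye on the peg, behind the shut flap, and I handed the job in at about 21 s of the 43 s allowed. `finish_job` gives no verdict, so this rests on my own checks.

I pinched the grip with the tool leaning about 39°, lifted, turned the press to the stand's 8° heading and threaded the eye along the peg. The flap lifted and fell shut behind the eye. I then lowered the press onto the peg, released it and backed out.

**Last checks before handing in:**
- **Eye:** about 75 mm out from the stand's post line, roughly 15 mm from the bay point (limit 26 mm) and short of the collar.
- **Flap:** hanging vertical in the last depth check after the gripper was clear.
- **Press:** plate underside about 41 mm above the worktop, tilt swinging within about ±3° right after release, then any swing under about 1 mm.
- **Robot and bystanders:** gripper clear with no contact force; the bowl, jar and cutter looked unmoved in the pictures, though I did not measure them.

**What went wrong on the way:**
- **Joint limits:** with the 40° lean, joint 5 reached -0.068 rad against its limit of -0.07. Later joint 6 read -3.052 against -3.05. Both readings sit just past the rounded limits, so a range violation is possible. No fault was reported.
- **Tilted release:** to get clear of those limits I steepened the tool, so the press was inserted and let go about 7° out of upright and swung until it settled.
- **Camera disagreement:** the scene and top cameras differed by about 3–5 mm in absolute position, so I corrected by measuring the eye against the peg within the same camera.

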